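Pulse-spin the microcentrifuge

TASK

The tubes in the microcentrifuge need a pulse spin: with the fingertips, push its half-open lid down until it is fully shut, and only then reach into the well with the green key at its bottom and press that key right down. The spin lasts only while the key is held, so finish while still holding the green key down. Do not press the red key in the other well, do not swing the lid wide open, lift nothing, and leave everything else on the bench where it stands.

Things in the scene. Friction and masses are not known exactly. Their poses are not given: they have to be found in the camera images.
- centrifuge: cream microcentrifuge, fixed to the table, 380 (x) x 280 (y) x 125 mm high without its lid; origin at the centre of its underside, -x axis points to its console (the low front part with the two wells side by side), z up
- lid (a joint): opening angle of the lid: 0 = fully shut, grows as the front rises (starts between 0.3 and 0.65 rad). A stiff hinge keeps it where it is left; about 0.5 to 3 N downwards, by hidden lid mass, near the front moves it. Stops firmly at 0
- lid_hinge (a point): middle of the lid's hinge axis, 127 mm above the table at the back of the centrifuge; the axis runs along the centrifuge's y
- lid_front (a point): middle of the cream front bar of the lid, on its top face; moves with the lid. It lies 227.5 mm from the hinge axis along the lid and 18 mm off it at right angles to the lid (lid shut: 145 mm above the table). The bar is 45 mm (along the lid) x 260 mm x 18 mm, this point at its middle; a blue lip 90 mm wide sticks out 10 mm from its front edge. Behind the bar is a clear window, 6 mm lower
- pulse_well (a point): centre of the mouth of the round well with the green key, level with the flat console top (120 mm above the table); its axes are the centrifuge's. The well is 54 mm in diameter and bored straight down; the two wells' centres are 90 mm apart, and with the lid shut its centre is 45 mm in front of the lid's blue lip, whose bar stands 25 mm above the console
- pulse_top (a point): centre of the top of the green key (pulse-spin key, to be pressed), a flat round cap 40 mm in diameter, at the bottom of its well: 20 mm below the mouth when up, 26 mm when pressed down
- pulse_key (a joint): how far the green key is pressed: 0 = up, 0.006 m = right down. It is sprung: about 1.2 N starts it, 5 N holds it right down; it comes up when let go
- release_well (a point): centre of the mouth of the round well with the red key, level with the flat console top (120 mm above the table); its axes are the centrifuge's. The well is 54 mm in diameter and bored straight down; the two wells' centres are 90 mm apart, and with the lid shut its centre is 45 mm in front of the lid's blue lip, whose bar stands 25 mm above the console
- release_top (a point): centre of the top of the red key (lid-release key, to be left alone), a flat round cap 40 mm in diameter, at the bottom of its well: 20 mm below the mouth when up, 26 mm when pressed down
- release_key (a joint): how far the red key is pressed: 0 = up, 0.006 m = right down. It is sprung: about 1.2 N starts it, 5 N holds it right down; it comes up when let go
- tube_rack: orange rack of microtubes, 120 x 70 x 52 mm, loose, a bystander; origin at the centre of its underside
- tip_box: blue pipette-tip box with clear cover, 120 x 85 x 75 mm, loose, a bystander; origin at the centre of its underside
- reagent_bottle: glass bottle with blue cap, 70 mm wide, 150 mm high, loose, a bystander; origin at the centre of its underside
- beaker: open glass beaker, 80 mm wide, 100 mm high, loose, a bystander; origin at the centre of its underside
- marker: white marker pen with black cap, lying, 130 mm long, loose, a bystander; origin at its middle on the table
- pipette: white hand pipette with blue plunger, lying, 260 mm long, loose, a bystander; origin at the table under its thin shaft, 50 mm from the tip (the blue plunger lies 210 mm away to its -x)
- dish_stack: stack of three clear dishes, 90 mm wide, 46 mm high, loose, a bystander; origin at the centre of its underside
- pulse_module: grey console block, 76 x 86 x 50 mm, with the well and the green key in it; origin at the centre of its underside, 70 mm above the table, 50 mm straight below the well's mouth

How it is judged:
By the outcome, as a careful person would: the job done as asked, in the order asked, and still so for the second after the job is handed in, while the arm keeps its last pose, push and grip.
It also fails if it takes over 38 s, if anything falls off the work surface, if the arm or the gripper's body presses on something with over 40 N, if the wrist force passes 120 N, or if a joint passes its speed limit or range.

ROBOT

A 6-joint arm with a two-finger parallel gripper is mounted at the origin on the work surface. World frame = base frame: x ahead of the robot, y to its left, z up, the work surface at z = 0. Lengths are in m, angles in rad, forces in N, time in s.
With the tool pointing down it reaches from about 0.15 to 0.775 m from the base axis. Payload 6.1 kg.
Tool frame: the origin (TCP) lies at the very end of the fingers, on their centre line; the grasp point (between the pads) lies 19 mm behind it; z points along the fingers, y is the line along which they close (so a half turn about z gives the same grasp; the last joint's range is limited). The gripper opens to 85 mm and grips with 20 to 120 N. Pads are 22 mm wide; open, the fingers measure 114 mm over their backs; the gripper's body (76 mm by 85 mm) begins 54 mm behind the grasp point. The pads swing forward as they close: fully open they stand 13 mm farther back than shut.
Start: joints at [-1.343, 0.126, -0.04, 1.405, 0, 1.571], TCP at [0.119, -0.511, 0.192] pointing down, gripper open.
Joint ranges: [-2.72, 2.72], [-0.95, 1.95], [-1.27, 1.35], [-1.78, 2.02], [-1.46, 1.47], [-3.14, 3.14]. Speed limits (rad/s): [2.39, 2.39, 3.01, 3.14, 3.14, 3.14].

INTERFACE

Orientations are given as [roll, pitch, yaw] about the fixed x, y, z axes, in that order (R = Rz(yaw) Ry(pitch) Rx(roll)).
In Python, from station import env gives the robot as it stands.
- The arm moves only by the tool jog_arm, never from a script. Its argument "steps" is one flat list of numbers, 5 for each row, row after row: the shift along the world's x, y, z in cm, then the turn about the world's z in degrees, then the opening, from 0 (shut) to 1 (fully open). A call has exactly 10 rows; each row is the pose to reach, as a shift and turn from the pose commanded when the call began; what a row does not reach only later rows make up. A row lasts 1/8 s, in which the tool goes at most 62.5 mm and 10.7 degrees, less where a joint would pass 70% of its speed; a pose out of reach is approached as far as the arm can. A call with a gripper value outside its range is refused whole. The fingers move at their own pace and stop on an object; "squeeze" is the grip in N (left out, the last holds). Time passes only in rows, so rows that repeat a pose let the fingers close, or fill a call up. It gives the time, the measured TCP pose, the force, the opening and the grip force at its end, in the units of the state.
- env.get_obs(): the state, without advancing time (a new reading comes with each control period).
- env.snapshot(name): name is "side" or "top"; returns a dict with "img" (384x512x3 uint8, blue, green, red), "fx", "fy", "cx", "cy" (pixels), "R" (3x3) and "t" (3): a world point X has camera coordinates R X + t. Camera axes: x right, y down, z forward; pixel columns grow to the right and rows downward; lengths in m; the calibration is good to about 2 mm. A picture is of the moment at which its call begins. There is no depth.
- env.finish_job(): hands the job in; it is judged then, once.
Trained networks look in a picture, given as the dict that the camera call returned (one of the last four; its "shot" number tells which), for a name from the list of things; names that differ only in an ending like _2 or _b are one class to them, and where a whole thing is asked for, a point or a joint stands for the part that bears it (a point fixed in the world has none). Each returns a list of dicts, best first, with "conf" (0 to 1); they miss things now and then, are a little off and sometimes report something else, mostly with a low value. They report only what shows in the picture. A call takes as long as a camera call.
- env.search_frame(label, picture): "at" ([x, y, z] in m, in world coordinates, good to about 4 mm: the middle of the surface that is visible of it).
- env.place_of(label, picture): "at" ([x, y, z] in m, in world coordinates, good to about 4 mm: a listed point, or the origin of a listed thing).
The state is a dict: "time": time; "qpos": joint angles; "joint_vel": joint speeds; "joint_efforts": joint torques, N m; "ee_pos": TCP position; "tcp_rot": TCP orientation; "wrist_force": force on the tool from outside, world axes, zero at the start; "torque": the same for the moment, N m; "gripper_width": finger opening in m; "grip_force": force on a finger pad.
Only numpy, scipy, OpenCV 4.12 (cv2) and the standard library are available. Lean on these libraries where they do the work, as an engineer would, in place of code of your own. Each camera call takes 0.05 s, during which the arm holds its last target. There are 200 camera calls.

## Working session

There is one attempt and no reset: what is moved stays moved. The work goes in short steps, Python scripts to look and compute and a tool call to move; the robot and the scene stay as the last step left them, time stands still between calls to the robot, and variables do not carry over. Pictures are saved under pics/ and viewed, at most 10 in all, crops included, and the job is handed in when it is done.

Besides the shell and the picture viewer there is one more tool, called after "Request:" by a JSON object that holds its "fn" and its "kwargs". jog_arm: Moves the arm, as the interface text tells. Its arguments: {"type":"object","properties":{"steps":{"type":"array"},"squeeze":{"type":"number"}},"required":["steps"]}

```bash
mkdir -p pics; cat > h.py <<'E'
from station import env
import cv2, numpy as np
def look(names, cams=("side","top"), save=None):
    out={}
    for c in cams:
        p=env.snapshot(c)
        if save: cv2.imwrite(f"pics/{save}_{c}.png",p["img"])
        for n in names:
            r=env.place_of(n,p)
            print(c,n,[(np.round(d["at"],3).tolist(),round(d["conf"],2)) for d in r[:2]])
def px(p,X):
    c=p["R"]@np.array(X)+p["t"]; return p["fx"]*c[0]/c[2]+p["cx"],p["fy"]*c[1]/c[2]+p["cy"]
E
python3 - <<'E'
from h import *
look(["centrifuge","lid_hinge","lid_front","pulse_well","pulse_top","release_well","release_top","tube_rack","tip_box","reagent_bottle","beaker","pipette","dish_stack","marker"],save="a")
o=env.get_obs();print(o["time"],o["ee_pos"],o["tcp_rot"],o["gripper_width"],o["wrist_force"])
E
```

```text
side centrifuge [([0.646, -0.079, -0.001], 0.78), ([0.812, -0.042, 0.127], 0.7)]
side lid_hinge [([0.808, -0.041, 0.129], 0.9)]
side lid_front [([0.608, -0.089, 0.224], 0.95), ([0.618, 0.154, 0.001], 0.43)]
side pulse_well [([0.497, -0.075, 0.119], 0.84)]
side pulse_top []
side release_well [([0.522, -0.157, 0.124], 0.71)]
side release_top []
side tube_rack []
side tip_box [([0.597, -0.523, -0.002], 0.28)]
side reagent_bottle [([0.524, 0.506, 0.003], 0.95), ([0.521, -0.156, 0.122], 0.63)]
side beaker [([0.597, -0.523, -0.001], 0.73)]
side pipette [([0.445, -0.526, 0.0], 0.58)]
side dish_stack [([0.404, 0.499, 0.002], 0.94)]
side marker [([0.289, -0.313, -0.001], 0.57)]
top centrifuge [([0.65, -0.078, -0.001], 0.79), ([0.495, -0.072, 0.105], 0.5)]
top lid_hinge [([0.805, -0.037, 0.129], 0.74)]
top lid_front [([0.606, -0.094, 0.227], 0.82), ([0.527, -0.156, 0.099], 0.69)]
top pulse_well [([0.404, 0.494, 0.002], 0.71), ([0.502, -0.071, 0.124], 0.56)]
top pulse_top [([0.495, -0.073, 0.102], 0.59)]
top release_well [([0.526, -0.155, 0.118], 0.98), ([0.448, -0.526, -0.0], 0.44)]
top release_top [([0.53, -0.154, 0.1], 0.52), ([0.604, -0.091, 0.224], 0.29)]
top tube_rack [([0.62, 0.156, -0.003], 0.78), ([0.284, -0.311, -0.005], 0.43)]
top tip_box [([0.685, -0.293, 0.001], 0.62), ([0.518, 0.504, 0.002], 0.58)]
top reagent_bottle [([0.523, 0.504, 0.001], 0.75)]
top beaker [([0.596, -0.522, -0.003], 0.95)]
top pipette [([0.447, -0.527, 0.004], 0.83), ([0.648, -0.076, -0.002], 0.34)]
top dish_stack [([0.404, 0.494, -0.001], 0.81)]
top marker [([0.285, -0.312, -0.004], 0.56)]
1.5 [ 0.11855916 -0.51141319  0.19238552] [-3.14155490e+00  1.71508413e-06  2.27814354e-01] 0.08505320937418756 [-0.27738772  0.74940263 -0.09712536]
```

View pics/a_top.png

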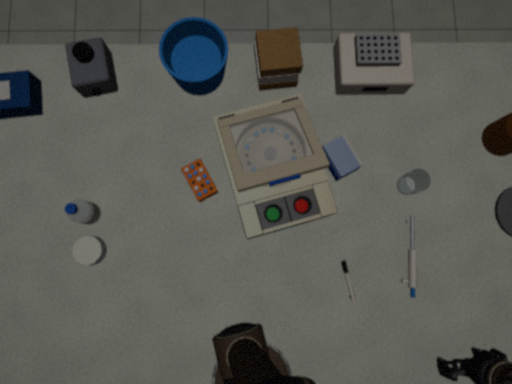

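View pics/a_side.png

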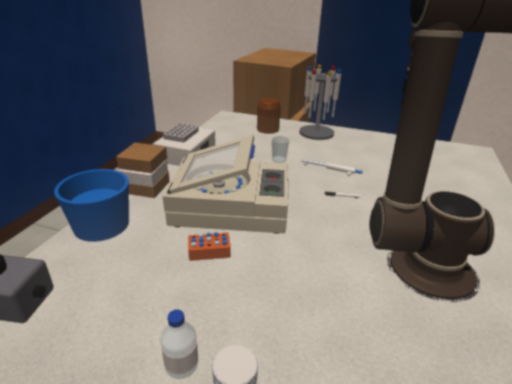

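The top view shows the green well at about (273,214), the red well at (302,205), the half-open lid's bar near (285,170) and the tip box at (341,157). The networks' points agree with this: yaw ≈ 0.255 rad, lid ≈ 0.365 rad. I'll shut the fingers and go above the lid front.

Request:
{"fn": "jog_arm", "kwargs": {"steps": [2,2,5,0,0,7,6,9,0,0,12,10,10,0,0,17,15,10,1,0,22,19,10,1,0,27,23,10,1.5,0,32,27,10,1.5,0,37,31,10,1.5,0,42,36,10,1.5,0,46,40,10,1.5,0], "squeeze": 20}}

```text
time: 2.75
ee_pos: [0.5581, -0.1311, 0.2924]
tcp_rot: [3.141, -0.0, 0.254]
wrist_force: [0.6, -1.6, 0.6]
gripper_width: -0.0002
grip_force: 0.0
```

Request:
{"fn": "jog_arm", "kwargs": {"steps": [2.6,1.9,0,0,0,2.6,1.9,-1,0,0,2.6,1.9,-2,0,0,2.6,1.9,-3,0,0,2.6,1.9,-3.5,0,0,2.6,1.9,-3.5,0,0,2.6,1.9,-3.5,0,0,2.6,1.9,-3.5,0,0,2.6,1.9,-3.5,0,0,2.6,1.9,-3.5,0,0]}}

```text
time: 4.0
ee_pos: [0.5828, -0.1136, 0.2575]
tcp_rot: [3.142, -0.0, 0.254]
wrist_force: [-0.1, 0.6, -0.1]
gripper_width: -0.0001
grip_force: 0.0
```

Request:
{"fn": "jog_arm", "kwargs": {"steps": [2.4,2.2,0,0,0,2.4,2.2,-1.5,0,0,2.4,2.2,-2.5,0,0,2.4,2.2,-3.2,0,0,2.2,2.1,-3.7,0,0,2.0,2.1,-4.2,0,0,1.8,2.0,-4.7,0,0,1.6,2.0,-5.2,0,0,1.6,2.0,-5.2,0,0,1.6,2.0,-5.2,0,0]}}

```text
time: 5.25
ee_pos: [0.5988, -0.0937, 0.2056]
tcp_rot: [3.141, -0.0, 0.254]
wrist_force: [-0.2, 0.1, 0.2]
gripper_width: 0.0004
grip_force: 0.0
```

```bash
python3 - <<'E'
from h import *
look(["lid_front"],save="b")
o=env.get_obs();print(o["time"],o["ee_pos"],o["wrist_force"])
a=[cv2.imread(f"pics/b_{c}.png") for c in("side","top")]
cv2.imwrite("pics/b2.png",np.hstack([cv2.resize(a[0][120:250,150:310],None,fx=2.4,fy=2.4),cv2.resize(a[1][80:210,200:360],None,fx=2.4,fy=2.4)]))
E
```

```text
side lid_front [([0.606, -0.086, 0.222], 0.75), ([0.523, -0.156, 0.122], 0.2)]
top lid_front [([0.606, -0.088, 0.223], 0.8)]
5.45 [ 0.59890811 -0.09369168  0.20553676] [ 0.14467961 -0.45993332 -0.68871785]
```

View pics/b2.png

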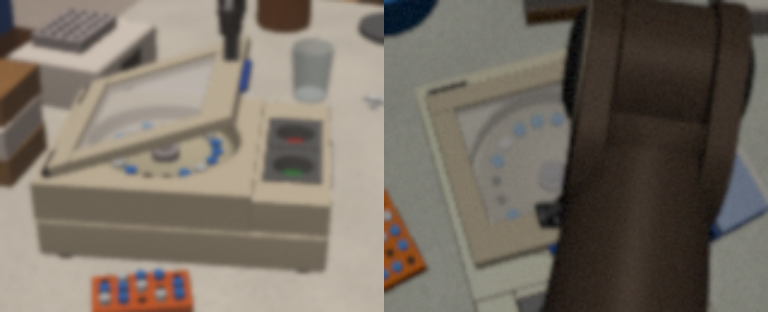

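```bash
python3 - <<'E'
from h import *
for c,(x0,y0,ox) in {"side":(150,120,0),"top":(200,80,384)}.items():
    p=env.snapshot(c)
    e=env.get_obs()["ee_pos"]
    y=np.array([-.252,.968,0]);x=np.array([.968,.252,0])
    for n,X in {"tip":e,"tip+5cm":e+[0,0,.05],"lf":[.6065,-.0905,.2235],"lf+lft":np.array([.6065,-.0905,.2235])+.13*y,"lf-rt":np.array([.6065,-.0905,.2235])-.13*y,"pulse":[.498,-.073,.12],"body":e+[0,0,.073]+.0425*y}.items():
        u,v=px(p,X); print(c,n,round(u),round(v),"crop",round(ox+2.4*(u-x0)),round(2.4*(v-y0)))
    i=p["img"]
    u,v=map(int,px(p,e)); cv2.imwrite(f"pics/c_{c}.png",cv2.resize(i[v-60:v+40,u-60:u+60],None,fx=6,fy=6,interpolation=cv2.INTER_CUBIC))
    print(u-60,v-60)
E
```

```text
side tip 245 156 crop 229 86
side tip+5cm 246 141 crop 229 52
side lf 243 151 crop 223 74
side lf+lft 238 170 crop 212 119
side lf-rt 247 135 crop 232 37
side pulse 272 188 crop 294 163
side body 244 140 crop 227 48
185 95
top tip 282 174 crop 582 225
top tip+5cm 284 170 crop 586 215
top lf 282 170 crop 580 215
top lf+lft 236 182 crop 469 245
top lf-rt 327 157 crop 690 185
top pulse 274 213 crop 561 320
top body 269 172 crop 550 221
222 113
```

View pics/c_side.png

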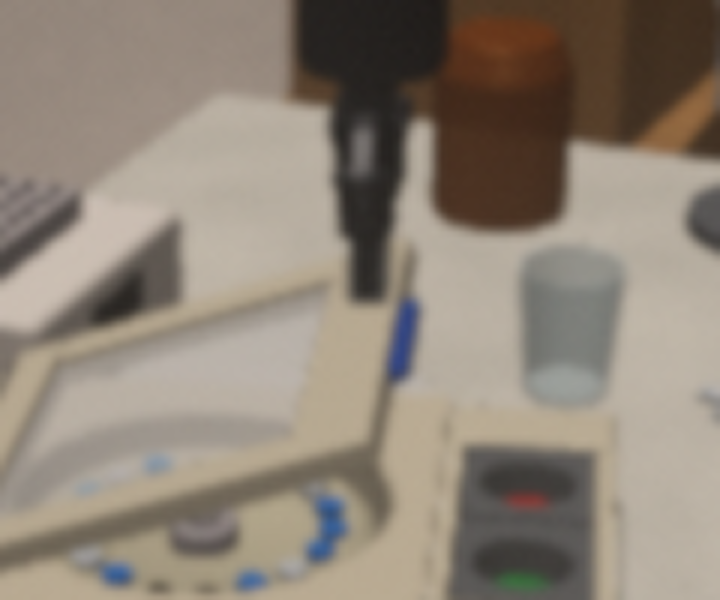

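The fingertip ends at about pixel (246,145) in the side view, but the reported TCP projects to (245,156). There is also no contact force, although the TCP reads below the bar. I'll triangulate the real tip before going on.

```bash
python3 - <<'E'
from h import *
o=env.get_obs();print(o["time"],o["ee_pos"],o["qpos"],o["wrist_force"])
p=env.snapshot("top");q=env.snapshot("side")
print("start tip top",px(p,[.1186,-.5114,.1924]),px(p,[.1186,-.5114,.265]))
for n,X in {"lip":[.575,-.099,.215],"lipL":[.564,-.055,.215],"lipR":[.586,-.143,.215],"hinge":[.807,-.039,.127],"pulse_top":[.498,-.073,.1],"rel_top":[.522,-.156,.1]}.items(): print(n,np.round(px(p,X)),np.round(px(q,X)))
R=q["R"];print("side cam at",-R.T@q["t"],"top cam",-p["R"].T@p["t"])
print(px(q,o["ee_pos"]+[0,0,.073]))
E
```

```text
5.55 [ 0.59888247 -0.09369223  0.20548045] [-1.55169839e-01  2.84421126e-01  1.85026563e-01  1.47122213e+00
 -3.14655682e-05  2.73241411e+00] [ 0.29149535 -0.11305116  0.03403552]
start tip top (np.float64(444.696975286456), np.float64(350.21469472897365)) (np.float64(459.66724053333627), np.float64(357.5379141263212))
lip [285. 181.] [253. 154.]
lipL [269. 186.] [252. 160.]
lipR [301. 177.] [254. 148.]
hinge [260. 112.] [181. 174.]
pulse_top [273. 214.] [272. 193.]
rel_top [301. 205.] [272. 180.]
side cam at [0.23898981 0.91292505 0.71170853] top cam [0.38541121 0.0125165  1.25420832]
(np.float64(245.72682679704636), np.float64(134.6176172350403))
```

View pics/c_top.png

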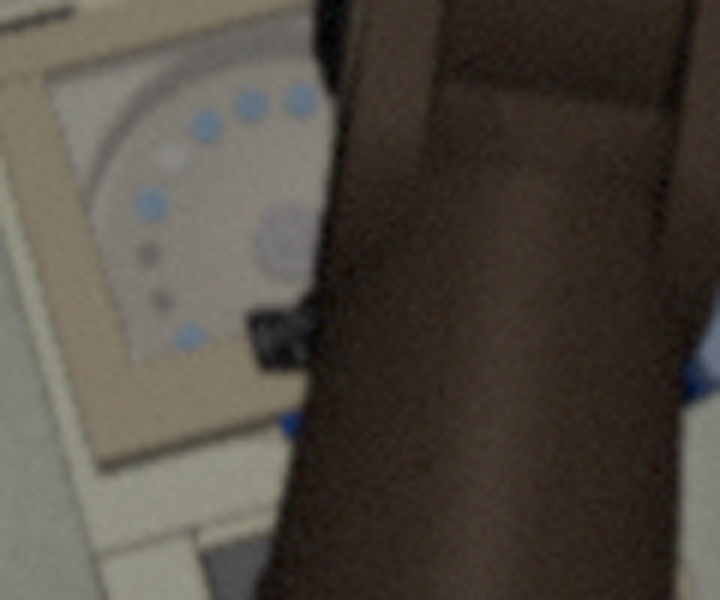

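Request:
{"fn": "jog_arm", "kwargs": {"steps": [0.4,0.2,-0.5,0,0,0.4,0.2,-1.0,0,0,0.4,0.2,-1.3,0,0,0.4,0.2,-1.6,0,0,0.4,0.2,-1.9,0,0,0.3,0.2,-2.2,0,0,0.2,0.2,-2.5,0,0,0.2,0.2,-2.5,0,0,0.2,0.2,-2.5,0,0,0.2,0.2,-2.5,0,0]}}

```text
time: 6.9
ee_pos: [0.6007, -0.0916, 0.1803]
tcp_rot: [-3.141, 0.0, 0.254]
wrist_force: [0.1, 0.2, 0.9]
gripper_width: -0.0
grip_force: 0.0
```

```bash
python3 - <<'E'
from h import *
look(["lid_front"],save="d")
o=env.get_obs();print(o["time"],o["ee_pos"],o["wrist_force"])
a=cv2.imread("pics/d_side.png")[90:190,185:305]; b=cv2.imread("pics/a_top.png")[314:384,428:512]
cv2.circle(b,(445-428,350-314),1,(0,0,255),-1)
cv2.imwrite("pics/d2.png",np.hstack([cv2.resize(a,(400,400*100//120),interpolation=2),cv2.resize(b,(400,400*100//120),interpolation=2)]))
E
```

```text
side lid_front [([0.601, -0.088, 0.214], 0.57)]
top lid_front [([0.601, -0.091, 0.212], 0.83)]
7.1 [ 0.60078466 -0.0916653   0.18038164] [0.32621833 0.38839299 0.18227722]
```

View pics/d2.png

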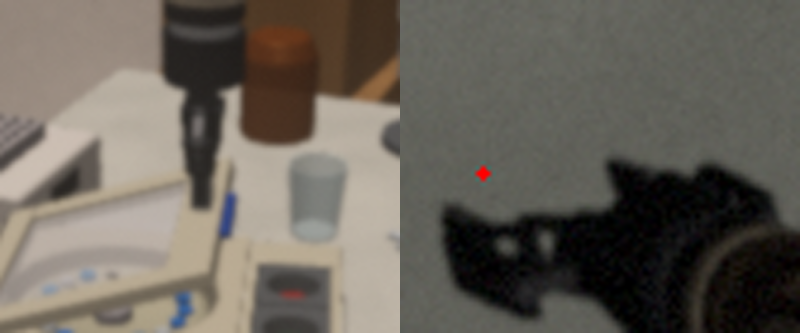

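The lid went down about 10 mm (lid front z ≈ 0.213) while the reported TCP is at 0.180. So the true fingertip sits about 33 mm above the reported TCP. I'll keep pushing, guided by force and vision.

Request:
{"fn": "jog_arm", "kwargs": {"steps": [-0.2,0,-0.7,0,0,-0.4,-0.1,-1.4,0,0,-0.6,-0.1,-2.1,0,0,-0.8,-0.2,-2.8,0,0,-1.0,-0.2,-3.5,0,0,-1.2,-0.3,-4.2,0,0,-1.3,-0.3,-4.9,0,0,-1.4,-0.4,-5.6,0,0,-1.4,-0.4,-6.2,0,0,-1.4,-0.4,-6.2,0,0]}}

```text
time: 8.35
ee_pos: [0.5865, -0.0957, 0.1177]
tcp_rot: [-3.141, 0.001, 0.254]
wrist_force: [-0.9, -0.2, 0.1]
gripper_width: -0.0001
grip_force: 0.0
```

```bash
python3 - <<'E'
from h import *
look(["lid_front"],save="e")
o=env.get_obs();print(o["time"],o["ee_pos"],o["wrist_force"])
E
```

```text
side lid_front [([0.588, -0.091, 0.155], 0.7)]
top lid_front [([0.523, 0.503, 0.002], 0.64), ([0.584, -0.097, 0.152], 0.59)]
8.55 [ 0.58696941 -0.09572058  0.11856004] [-0.09296989 -0.29176633 -0.16152368]
```

Request:
{"fn": "jog_arm", "kwargs": {"steps": [0,0,-0.3,0,0,0,0,-0.6,0,0,0,0,-0.8,0,0,0,0,-0.9,0,0,0,0,-1.0,0,0,0,0,-1.1,0,0,0,0,-1.2,0,0,0,0,-1.2,0,0,0,0,-1.2,0,0,0,0,-1.2,0,0]}}

```text
time: 9.8
ee_pos: [0.5868, -0.0956, 0.1064]
tcp_rot: [-3.141, -0.0, 0.254]
wrist_force: [0.2, -0.2, 0.0]
gripper_width: -0.0003
grip_force: 0.0
```

Request:
{"fn": "jog_arm", "kwargs": {"steps": [0,0,-0.2,0,0,0,0,-0.4,0,0,0,0,-0.5,0,0,0,0,-0.6,0,0,0,0,-0.6,0,0,0,0,-0.6,0,0,0,0,-0.6,0,0,0,0,-0.6,0,0,0,0,-0.6,0,0,0,0,-0.6,0,0]}}

```text
time: 11.05
ee_pos: [0.5872, -0.0957, 0.1059]
tcp_rot: [3.139, -0.005, 0.254]
wrist_force: [-10.4, 1.2, 29.9]
gripper_width: -0.0001
grip_force: 14.6
```

```bash
python3 - <<'E'
from h import *
look(["lid_front"],save="f")
o=env.get_obs();print(o["time"],o["ee_pos"],o["wrist_force"])
p=env.snapshot("side")
def ray(p,u,v,z):
    d=p["R"].T@np.array([(u-p["cx"])/p["fx"],(v-p["cy"])/p["fy"],1]);c=-p["R"].T@p["t"]
    return c+d*(z-c[2])/d[2]
for z in(.14,.105): print(px(p,[o["ee_pos"][0],o["ee_pos"][1],z]))
i=p["img"][90:240,165:345]
cv2.imwrite("pics/f2.png",cv2.resize(i,None,fx=4,fy=4,interpolation=2))
E
```

```text
side lid_front [([0.583, -0.094, 0.142], 0.93)]
top lid_front [([0.586, -0.097, 0.146], 0.6), ([0.682, -0.291, 0.002], 0.39)]
11.25 [ 0.58719264 -0.09575315  0.10587403] [-11.86181758   2.19337059  29.2435771 ]
(np.float64(248.64801665626283), np.float64(174.28000750145492))
(np.float64(248.45006569659907), np.float64(183.50745262604408))
```

View pics/f2.png

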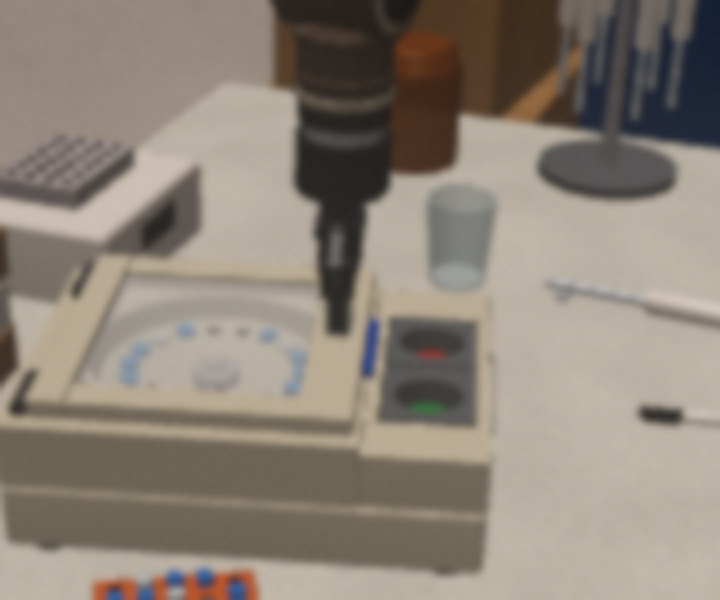

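The lid is now flat on the body, with 30 N at the stop and the lid front at z ≈ 0.145. The tip shows at about (250,173), matching the TCP x and y to about 3 mm, with a constant z offset of about +39 mm. Next I'll lift and go over the green well.

Request:
{"fn": "jog_arm", "kwargs": {"steps": [0,0,1,0,0,0,0,3,0,0,0,0,5,0,0,-2,0.5,6,0,0,-5,1.3,6,0,0,-8,2,6,0,0,-8.8,2.3,5,0,0,-8.8,2.3,4.2,0,0,-8.8,2.3,4.2,0,0,-8.8,2.3,4.2,0,0]}}

```text
time: 12.55
ee_pos: [0.4993, -0.0728, 0.1423]
tcp_rot: [-3.142, 0.0, 0.254]
wrist_force: [0.7, 0.1, 0.3]
gripper_width: -0.0
grip_force: 0.0
```

```bash
python3 - <<'E'
from h import *
look(["lid_front","pulse_well","pulse_top","release_well","lid_hinge"],save="g")
o=env.get_obs();print(o["time"],o["ee_pos"],o["wrist_force"],o["tcp_rot"])
p=env.snapshot("side");e=o["ee_pos"]
print(np.array(px(p,e+[0,0,.039])),np.array(px(p,[.498,-.073,.12])))
u,v=map(int,px(p,[.498,-.073,.12]))
i=p["img"][v-60:v+30,u-60:u+60]
cv2.imwrite("pics/g2.png",cv2.resize(i,None,fx=6,fy=6,interpolation=2));print(u-60,v-60)
E
```

```text
side lid_front [([0.588, -0.091, 0.142], 0.55)]
side pulse_well [([0.501, -0.073, 0.121], 0.9)]
side pulse_top []
side release_well [([0.522, -0.156, 0.121], 0.8)]
side lid_hinge [([0.809, -0.038, 0.127], 0.59)]
top lid_front [([0.499, -0.07, 0.069], 0.24)]
top pulse_well [([0.501, -0.07, 0.123], 0.38)]
top pulse_top []
top release_well []
top lid_hinge [([0.802, -0.037, 0.134], 0.91)]
13.15 [ 0.49874821 -0.07271115  0.14242294] [-0.22147588  0.54374063  0.2757691 ] [ 3.14156776e+00 -3.26314763e-05  2.53946779e-01]
[273.0957136  170.77454481] [272.3312505 187.7581129]
212 127
```

View pics/g2.png

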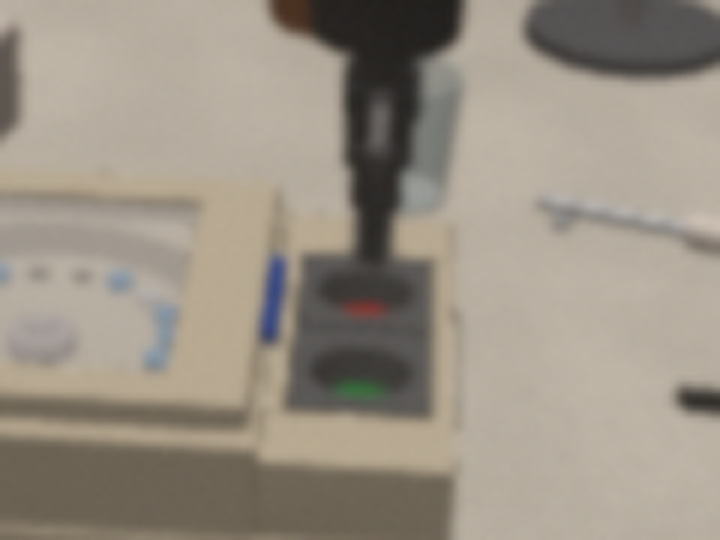

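The tip shows at about (274.5,171), and the green well is centred at about (272,188). The tip is therefore roughly 5 mm too near in x, so I'll correct by +0.5 cm and go into the well.

Request:
{"fn": "jog_arm", "kwargs": {"steps": [0.5,0.1,0,0,0,0.5,0.1,-1.5,0,0,0.5,0.1,-3,0,0,0.5,0.1,-4.5,0,0,0.5,0.1,-5.3,0,0,0.5,0.1,-6,0,0,0.5,0.1,-6.5,0,0,0.5,0.1,-7,0,0,0.5,0.1,-7,0,0,0.5,0.1,-7,0,0]}}

```text
time: 14.45
ee_pos: [0.504, -0.0717, 0.0727]
tcp_rot: [3.141, -0.0, 0.254]
wrist_force: [0.3, 0.5, 0.7]
gripper_width: 0.0002
grip_force: 0.0
```

```bash
python3 - <<'E'
from h import *
o=env.get_obs();print(o["time"],o["ee_pos"],o["wrist_force"],o["torque"])
p=env.snapshot("side")
i=p["img"][127:217,212:332]
cv2.imwrite("pics/i2.png",cv2.resize(i,None,fx=6,fy=6,interpolation=2))
E
```

```text
14.45 [ 0.50396486 -0.07170711  0.07266671] [0.34664158 0.54995041 0.68614401] [-0.04036083 -0.00388356  0.00383022]
```

View pics/i2.png

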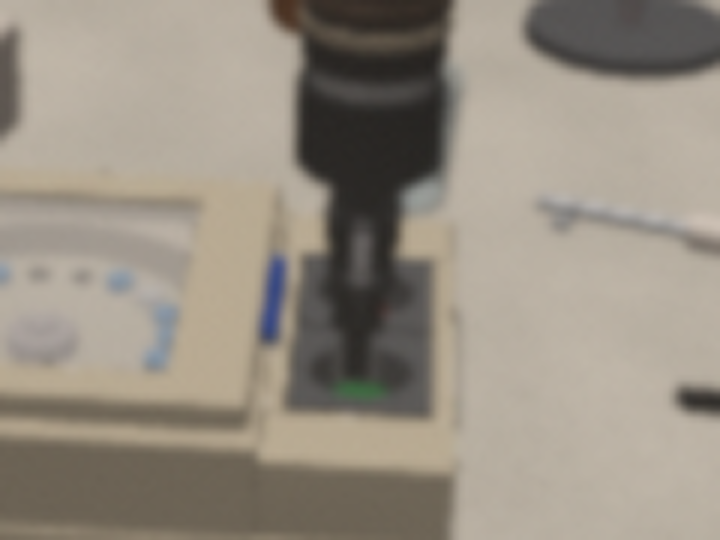

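The fingertip is in the middle of the green well, at crop (360,375), just above the green cap, with no side force. I'll press now.

Request:
{"fn": "jog_arm", "kwargs": {"steps": [0,0,-0.4,0,0,0,0,-0.8,0,0,0,0,-1.1,0,0,0,0,-1.3,0,0,0,0,-1.5,0,0,0,0,-1.7,0,0,0,0,-1.8,0,0,0,0,-1.9,0,0,0,0,-1.9,0,0,0,0,-1.9,0,0]}}

```text
time: 15.75
ee_pos: [0.5038, -0.0717, 0.055]
tcp_rot: [3.141, -0.001, 0.254]
wrist_force: [-6.4, 1.2, 15.3]
gripper_width: 0.0004
grip_force: 6.9
```

Request:
{"fn": "jog_arm", "kwargs": {"steps": [0,0,-0.1,0,0,0,0,-0.1,0,0,0,0,-0.1,0,0,0,0,-0.1,0,0,0,0,-0.1,0,0,0,0,-0.1,0,0,0,0,-0.1,0,0,0,0,-0.1,0,0,0,0,-0.1,0,0,0,0,-0.1,0,0]}}

```text
time: 17.0
ee_pos: [0.5038, -0.0717, 0.0548]
tcp_rot: [3.141, -0.002, 0.254]
wrist_force: [-8.4, 1.4, 20.5]
gripper_width: -0.0003
grip_force: 10.0
```

```bash
python3 - <<'E'
from h import *
look(["lid_front","tip_box","tube_rack","beaker","pulse_top"],save="k")
o=env.get_obs();print(o["time"],o["ee_pos"],o["wrist_force"])
p=env.snapshot("side")
cv2.imwrite("pics/k2.png",cv2.resize(p["img"][127:217,212:332],None,fx=6,fy=6,interpolation=2))
E
```

```text
side lid_front [([0.585, -0.096, 0.142], 0.64)]
side tip_box [([0.497, -0.067, 0.072], 0.54), ([0.586, -0.093, 0.146], 0.5)]
side tube_rack [([0.62, 0.158, 0.001], 0.9)]
side beaker [([0.597, -0.524, 0.001], 0.57), ([0.588, -0.091, 0.143], 0.44)]
side pulse_top [([0.648, -0.077, -0.004], 0.19)]
top lid_front []
top tip_box [([0.684, -0.293, -0.0], 0.82)]
top tube_rack [([0.616, 0.158, -0.003], 0.95), ([0.804, -0.035, 0.132], 0.24)]
top beaker [([0.597, -0.523, 0.0], 0.87)]
top pulse_top []
17.6 [ 0.50382942 -0.07172753  0.0548091 ] [-8.55807338  0.92006968 19.54824164]
```

View pics/k2.png

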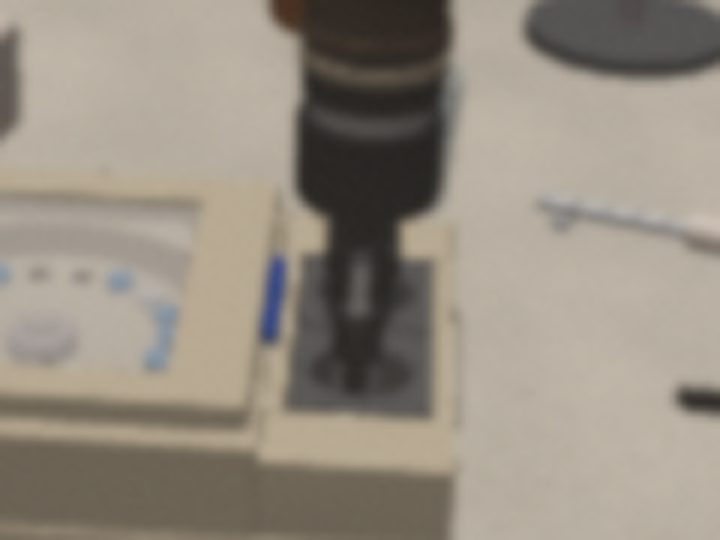

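The finger is down in the green well, and the green cap has sunk out of sight behind the rim. Another 1 mm of command moved the tip only 0.2 mm and added 5 N, so the key is at its hard stop. The lid is shut, and the rack, tip box and beaker read the same positions as before. I'm handing in.

```bash
python3 -c "
from station import env
print(env.finish_job())"
```

```text
the job is handed in; nothing more can be done
None
```

I pushed the lid fully shut first, then pressed the green key to its hard stop and handed the job in while still holding it at about 20 N; I got no verdict back.

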